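# Open the bayonet filter housing and take out the spent cartridge

## Robot

A 6-joint arm with a two-finger parallel gripper is mounted at the origin on the work surface; the furniture and walls round the work are solid. World frame = base frame: x ahead of the robot, y to its left, z up, the work surface at z = 0. Lengths are in m, angles in rad, forces in N, time in s.
With the tool pointing down it reaches from about 0.35 to 0.975 m from the base axis. Payload 4.9 kg.
Tool frame: the origin (TCP) lies at the very end of the fingers, on their centre line; the grasp point (between the pads) lies 19 mm behind it (ctrl.pinch_z is the distance from the TCP to the grasp point, in m); z points along the fingers, y is the direction in which the jaws open and shut (so a half turn about z gives the same grasp; the last joint's range is limited). The gripper opens to 85 mm and grips with 20 to 120 N. Pads are 22 mm wide; open, the fingers measure 114 mm over their backs; the gripper's body (76 mm by 85 mm) begins 54 mm behind the grasp point. The pads swing forward as they close: fully open they stand 13 mm farther back than shut.
Start: joints at [1.192, 0.053, 1.613, -0, 1.476, -0.119], TCP at [0.161, 0.604, 0.231] pointing down, gripper open.
Joint ranges: [-3.01, 3.01], [-1.01, 2.22], [0.06, 2.58], [-1.02, 4.17], [0.09, 2.62], [-3.14, 3.14]. Speed limits (rad/s): [2.57, 2.57, 3.14, 3.14, 3.14, 3.14].

## Interface

Orientations are given as a rotation vector (axis times angle).
In Python, from station import ctrl gives the robot as it stands.
- The arm moves only by the tool carry_out, never from a script. Its argument "series" is a list of rows, each a list of 7 numbers: the shift along the world's x, y, z each as a share of 0.025 m, from -1 to 1, then the turn, a rotation vector about the world's x, y, z each as a share of 0.1 rad, from -1 to 1, then the opening, from 0 (shut) to 1 (fully open). A call has 1 to 12 rows; each row shifts and turns the commanded pose from where the row before left it; what a row does not reach is not made up. A row lasts 1/10 s, in which the tool goes at most 50 mm and 8.59 degrees, less where a joint would pass 70% of its speed; a pose out of reach is approached as far as the arm can. A call with a number of a shift or a turn outside -1 to 1 is refused whole. A call with a gripper value outside its range is refused whole. The fingers move at their own pace and stop on an object; "grip_force" is the grip in N (left out, the last holds). Time passes only in rows, so rows that do not move let the fingers close. It gives the time, the measured TCP pose, the force and the opening at its end, in the units of the state.
- ctrl.get_obs(): the state, without advancing time (a new reading comes with each control period).
- ctrl.get_image(name): name is "side" or "top" or "wrist"; returns a dict with "frame" (420x560x3 uint8, blue, green, red), "fx", "fy", "cx", "cy" (pixels), "k1" (the pictures are not rectified: a ray, as slopes to the right and down, at radius r is drawn at 1 + k1 r^2 times it, then the intrinsics apply), "R" (3x3) and "t" (3): a world point X has camera coordinates R X + t; the wrist camera has in their place "hand_eye" (4x4, takes a point from camera to tool coordinates, whose origin is the TCP and whose axes are the flange's). Camera axes: x right, y down, z forward; pixel columns grow to the right and rows downward; lengths in m; the calibration is good to about 2 mm. A picture is of the moment at which its call begins: read the wrist's pose just before it. There is no depth.
- ctrl.finish_job(): hands the job in, once; it reports no verdict.
Trained networks look in a picture, given as the dict that the camera call returned (one of the last four; its "shot" number tells which), for a name from the list of things; names that differ only in an ending like _2 or _b are one class to them, and where a whole thing is asked for, a point or a joint stands for the part that bears it (a point fixed in the world has none). Each returns a list of dicts, best first, with "p" (0 to 1); they miss things now and then, are a little off and sometimes report something else, mostly with a low value. They report only what shows in the picture. A call takes as long as a camera call.
- ctrl.trace(picture, name): "mask" (420x560 bool, what is visible of it) and "rect" ([left, top, width, height] as shares, 0 to 1, of the picture: columns of its width, rows of its height, round what is visible of it).
- ctrl.mark_of(picture, name): "position" ([column, row] as shares, 0 to 1, of the picture: columns of its width, rows of its height: a listed point, or the origin of a listed thing).
The state is a dict: "t": time; "q": joint angles; "dq": joint speeds; "effort": joint torques, N m; "tool_pos": TCP position; "tool_rot": TCP orientation; "contact_force": force on the tool from outside, world axes, zero at the start; "wrist_torque": the same for the moment, N m; "opening": finger opening in m.
Only numpy, scipy, OpenCV 4.12 (cv2) and the standard library are available. Lean on these libraries where they do the work, as an engineer would, in place of code of your own. Each camera call takes 0.05 s, during which the arm holds its last target.

## Task

Open the fume filter: turn its blue cover a quarter turn anticlockwise (seen from above) to free its two lugs from the claws, lift it off and set it down, grip upwards, on the middle of the black rubber mat. Then lift the spent cartridge out of the housing and stand it upright in the red tray. Set both down, do not drop them, and leave the drink bottle and the brass-wool tin where they are.

Things in the scene. Friction and masses are not known exactly. Their poses are not given: they have to be found in the camera images.
- housing: Filter housing fixed to the counter: round grey pot with an aluminium rim 140 mm across. Bore 82 mm wide, its floor 12 mm above the counter. A hose stub at +x reaches 78 mm from the axis, 38 mm up. Two claws on the rim, at the housing's +x and -x, hold the cover's lugs. Origin: on the axis, at counter height; z up.
- rim (a point): Centre of the top of the housing's rim, 80 mm above the counter, axes as the housing's. The two dark steel claws rise 15.5 mm above it, each with a 5 mm lip reaching inwards to 51 mm from the axis. A claw spans from 23 degrees clockwise to 43 degrees anticlockwise of +x (the other likewise of -x), closed at its clockwise end. Two steel posts stop the cover about 95 degrees anticlockwise of locked.
- cover_grip (a point): Centre of the grip bar of the blue bayonet cover (0.22 kg), on the cover's axis. Bar 66 mm long (point's x), 16 mm wide (y), 30 mm high; the point is 15 mm above the disc and below the bar's top, 33 mm above the cover's underside; z up. Locked: its x lies along the housing's x within 6 degrees. Turned 60 to 90 degrees anticlockwise from there the lugs are clear and it lifts straight up.
- cover_disc (a point): Centre of the top of the cover's disc, axes as cover_grip. Disc 94 mm wide, 8 mm thick, with two lugs along +x and -x (120 mm across both, 26 mm wide). Under the disc a rubber ring, 78 mm wide and 10 mm deep, centres it in the bore with 2 to 3 mm play; put down, the cover stands on this ring, the point 18 mm up. Lugs have 2.5 mm play under the lips; only the weight holds it down.
- cartridge_grip (a point): Centre of the orange grip of the spent cartridge (0.12 kg) that stands in the bore, hidden under the cover. Grip 42 mm long (point's x), 14 mm wide (y), 26 mm high, on a round pleated body of 72 mm diameter and 40 mm height; the point is on the axis, 53 mm above the underside. In the housing the grip's top is 2 mm below the rim; its direction is random. z up.
- mat_top (a point): Centre of the top of the black ribbed rubber mat, 150 x 150 mm, 4 mm thick, fixed on the counter; z up. Mat and tray may exchange places.
- tray_floor (a point): Centre of the inner floor of the red open tray, 130 x 130 mm outside, walls 4 mm thick and 28 mm high from the counter, floor 4 mm above the counter, fixed on the counter; z up.
- drink_bottle: Clear drink bottle with blue-green cap, 64 mm wide, 226 mm high, standing at the back right; origin at the centre of its underside. Bystander.
- wool_tin: Open yellow tin of brass wool, about 60 mm wide, 48 mm high, at the back; origin at the centre of its underside. Bystander.

How it is judged:
By the outcome, as a careful person would: the job done as asked, in the order asked, and still so for the second after the job is handed in, with the robot touching nothing.
It also fails if it takes over 64 s, if anything falls off the work surface, if the arm or the gripper's body presses on something with over 40 N, if the wrist force passes 120 N, or if a joint passes its speed limit or range.

## Working session

There is one attempt and no reset: what is moved stays moved. The work goes in short steps, Python scripts to look and compute and a tool call to move; the robot and the scene stay as the last step left them, time stands still between calls to the robot, and variables do not carry over. Pictures are saved under pics/ and viewed, and the job is handed in when it is done.

Besides the shell and the picture viewer there is one more tool, called after "Emit:" in YAML: its name, and indented under it one key for each argument. carry_out: Moves the arm, as the interface text tells. Shift numbers are shares of 0.025 m and turn numbers shares of 0.1 rad, none past 1 either way. Its arguments: {"type":"object","properties":{"series":{"type":"array"},"grip_force":{"type":"number"}},"required":["series"]}

```bash
ls; mkdir -p pics; cat > h.py <<'E'
import numpy as np, cv2
from scipy.spatial.transform import Rotation as Ro
from station import ctrl
def cam(im,obs=None):
    K=np.array([[im['fx'],0,im['cx']],[0,im['fy'],im['cy']],[0,0,1.]]); D=np.array([im['k1'],0,0,0,0.])
    if 'hand_eye' in im:
        T=np.array(im['hand_eye']); Rt=Ro.from_rotvec(obs['tool_rot']).as_matrix()
        Rc=Rt@T[:3,:3]; c=Rt@T[:3,3]+np.array(obs['tool_pos'])
        R=Rc.T; t=-R@c
    else: R=np.array(im['R']);t=np.array(im['t'])
    return K,D,R,t
def ray(C,px):
    K,D,R,t=C
    n=cv2.undistortPoints(np.array([[px]],float),K,D)[0,0]
    return -R.T@t, R.T@np.array([n[0],n[1],1])
def onz(C,px,z):
    c,d=ray(C,px); return c+d*(z-c[2])/d[2]
def proj(C,X):
    K,D,R,t=C
    return cv2.projectPoints(np.array(X,float).reshape(-1,1,3),cv2.Rodrigues(R)[0],t,K,D)[0].reshape(-1,2)
def tri(obs):
    A=np.zeros((3,3));b=np.zeros(3)
    for C,px in obs:
        c,d=ray(C,px);d=d/np.linalg.norm(d);P=np.eye(3)-np.outer(d,d);A+=P;b+=P@c
    X=np.linalg.solve(A,b); return X,[np.round(proj(C,X)[0]-px,1) for C,px in obs]
E
python3 - <<'E'
from h import *
o=ctrl.get_obs(); print(o)
ps={}
for n in ['top','side','wrist']:
    o=ctrl.get_obs();im=ctrl.get_image(n);C=cam(im,o);cv2.imwrite(f'pics/a_{n}.png',im['frame'])
    print(n,im['shot'],'cam',np.round(-C[2].T@C[3],3),C[0][0,0],im['k1'])
    for nm in ['housing','rim','cover_grip','cover_disc','mat_top','tray_floor','drink_bottle','wool_tin']:
        m=ctrl.mark_of(im,nm)[:1]
        for k in m:
            px=np.array(k['position'])*[560,420];ps.setdefault(nm,[]).append((C,px));print(nm,round(k['p'],2),np.round(px,1))
for nm,v in ps.items():
    if len(v)>1: print(nm,*tri(v))
    hz=dict(housing=0,rim=.08,cover_grip=.103,cover_disc=.088,mat_top=.004,tray_floor=.004,drink_bottle=0,wool_tin=0)[nm]
    print(nm,[np.round(onz(C,p,hz),3) for C,p in v])
E
```

```text
pics
{'t': 0.0, 'q': array([ 1.19203410e+00,  5.33532419e-02,  1.61430885e+00, -2.90448881e-05,
        1.47598483e+00, -1.18995051e-01]), 'dq': array([-2.05508067e-03,  8.32280345e-05,  4.73570704e-04, -2.07328803e-04,
        1.32804444e-03, -6.97561589e-04]), 'effort': array([ 1.78074210e-03, -3.93674862e+01, -3.70183432e+01,  1.80771185e-04,
        7.08942898e-03,  1.32829027e-05]), 'tool_pos': array([0.160306  , 0.60344401, 0.23005639]), 'tool_rot': array([-0.4068286 , -3.11465601,  0.00313812]), 'contact_force': array([ 0.62822438,  0.07486215, -0.28953701]), 'wrist_torque': array([-0.02822192,  0.00178501, -0.01016759]), 'opening': 0.08468057051638671}
top 1 cam [ 0.587 -0.085  0.956] 496.6646489025821 -0.014549780076264784
cover_grip 0.7 [272.  284.1]
cover_disc 0.62 [270.5 279.7]
mat_top 0.89 [380.8 235.4]
tray_floor 0.89 [163.1 242.4]
drink_bottle 0.93 [326.7 156.3]
wool_tin 0.94 [213.5 182.3]
side 2 cam [ 0.984 -0.428  0.774] 405.9406844397668 -0.10752387033363013
housing 0.73 [250.2 208.3]
rim 0.59 [251.3 188. ]
cover_grip 0.73 [247.8 178.7]
cover_disc 0.94 [252.7 181.9]
[... 560 characters left out ...]
  0.01537406] [array([0.2, 0.2]), array([0.3, 0. ])]
mat_top [array([ 0.595, -0.295,  0.004]), array([ 0.588, -0.292,  0.004])]
tray_floor [0.58447908 0.1204138  0.02201697] [array([-1.3, -1.3]), array([-1.4,  0.1])]
tray_floor [array([0.582, 0.122, 0.004]), array([0.577, 0.136, 0.004])]
drink_bottle [ 0.74453122 -0.19460942  0.00848676] [array([1.6, 1.4]), array([ 2. , -0.1])]
drink_bottle [array([ 0.749, -0.192,  0.   ]), array([ 0.739, -0.195,  0.   ])]
wool_tin [ 0.70184972  0.03084695 -0.01429057] [array([-1.2, -1.2]), array([-1.5,  0.1])]
wool_tin [array([0.698, 0.027, 0.   ]), array([0.709, 0.025, 0.   ])]
housing [array([ 0.51 , -0.088,  0.   ])]
rim [array([ 0.517, -0.085,  0.08 ])]
```

View pics/a_top.png

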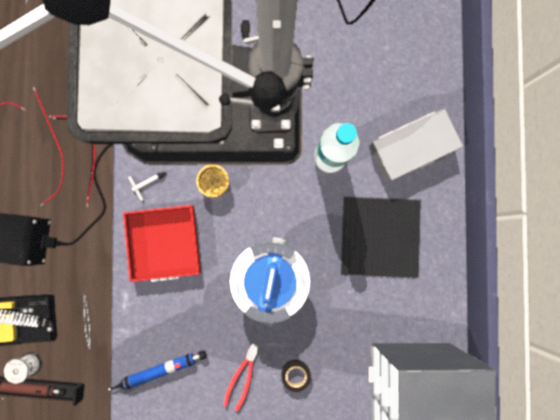

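View pics/a_side.png

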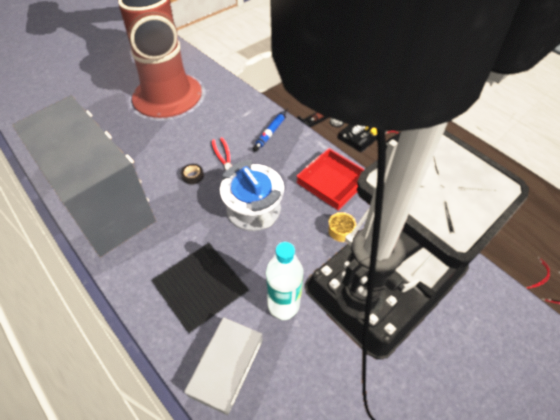

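The top view shows the bar running about (272,255)–(265,308), nearly along world x. The mat is at (381,236), the tray at (163,242), and the bottle and tin are behind the housing. The side view agrees.

```bash
python3 - <<'E'
from h import *
o=ctrl.get_obs(); print(np.round(Ro.from_rotvec(o['tool_rot']).as_matrix(),3))
im=ctrl.get_image('top');C=cam(im)
f=im['frame'];cv2.imwrite('pics/b_crop.png',cv2.resize(f[215:345,190:350],None,fx=4.5,fy=4.5,interpolation=cv2.INTER_CUBIC))
for nm in ['housing','mat_top','tray_floor']:
    r=ctrl.trace(im,nm)
    if r:
        m=r[0]['mask'].astype(np.uint8);print(nm,r[0]['p'],m.sum(),cv2.minAreaRect(cv2.findNonZero(m)))
        z={'housing':.08,'mat_top':.004,'tray_floor':.028}[nm]
        b=cv2.boxPoints(cv2.minAreaRect(cv2.findNonZero(m)));print([np.round(onz(C,p,z)[:2],3) for p in b])
im=ctrl.get_image('wrist');print(np.round(im['hand_eye'],3))
E
```

```text
[[-0.966  0.257  0.   ]
 [ 0.257  0.966 -0.   ]
 [-0.    -0.    -1.   ]]
housing 0.97 2829 ((269.17877197265625, 280.9573974609375), (79.70193481445312, 79.10919189453125), 46.84760665893555)
[array([0.518, 0.017]), array([ 0.613, -0.084]), array([ 0.511, -0.18 ]), array([ 0.417, -0.078])]
mat_top 0.87 6152 ((380.16168212890625, 236.3305206298828), (79.93030548095703, 79.3309326171875), 2.642545223236084)
[array([ 0.521, -0.213]), array([ 0.673, -0.221]), array([ 0.666, -0.376]), array([ 0.514, -0.367])]
tray_floor 0.8 4941 ((162.04612731933594, 243.38739013671875), (71.75521850585938, 71.8734359741211), 83.21102905273438)
[array([0.639, 0.194]), array([0.655, 0.061]), array([0.522, 0.044]), array([0.506, 0.176])]
[[-0.001 -0.963 -0.27   0.068]
 [ 1.    -0.001 -0.     0.002]
 [ 0.    -0.27   0.963 -0.143]
 [ 0.     0.     0.     1.   ]]
```

View pics/b_crop.png

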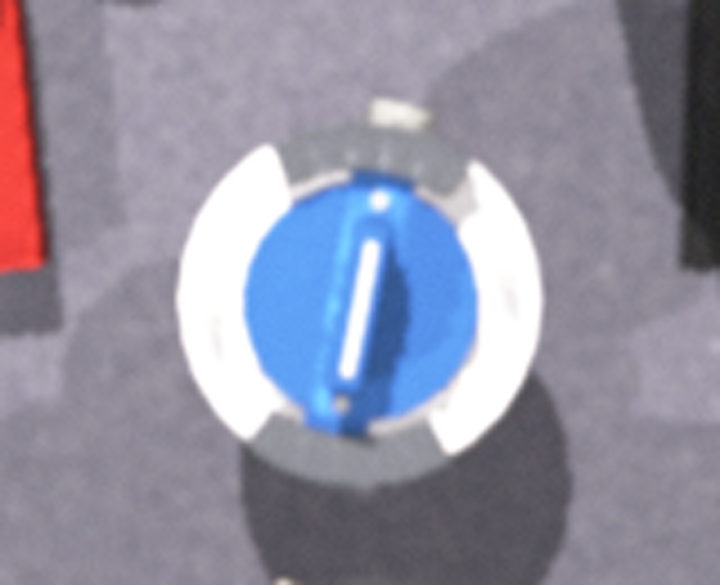

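Emit:
carry_out:
  series:
    - [0.45,-0.89,0.1,0,0,-1,1]
    - [0.45,-0.89,0.1,0,0,-1,1]
    - [0.45,-0.89,0.1,0,0,-1,1]
    - [0.45,-0.89,0.1,0,0,-1,1]
    - [0.45,-0.89,0.1,0,0,-1,1]
    - [0.45,-0.89,0.1,0,0,-1,1]
    - [0.45,-0.89,0.1,0,0,-1,1]
    - [0.45,-0.89,0.1,0,0,-1,1]
    - [0.45,-0.89,0.1,0,0,-1,1]
    - [0.45,-0.89,0.1,0,0,-1,1]
    - [0.45,-0.89,0,0,0,-1,1]
    - [0.45,-0.89,0,0,0,-1,1]

```text
t: 2.8
tool_pos: [0.2959, 0.3362, 0.2566]
tool_rot: [2.099, 2.337, 0.001]
contact_force: [0.0, 0.7, -0.7]
opening: 0.0855
```

Emit:
carry_out:
  series:
    - [0.45,-0.89,0,0,0,-1,1]
    - [0.45,-0.89,0,0,0,-1,1]
    - [0.45,-0.89,0,0,0,-1,1]
    - [0.45,-0.89,0,0,0,-1,1]
    - [0.45,-0.89,0,0,0,-1,1]
    - [0.45,-0.89,0,0,0,-1,1]
    - [0.45,-0.89,0,0,0,-1,1]
    - [0.45,-0.89,0,0,0,-1,1]
    - [0.45,-0.89,0,0,0,-1,1]
    - [0.45,-0.89,0,0,0,-1,1]
    - [0.45,-0.89,0,0,0,-1,1]
    - [0.45,-0.89,0,0,0,-1,1]

```text
t: 4.0
tool_pos: [0.4309, 0.069, 0.2565]
tool_rot: [3.052, 0.743, 0.001]
contact_force: [-0.0, 0.1, -0.3]
opening: 0.0856
```

Emit:
carry_out:
  series:
    - [0.45,-0.89,0,0,0,-1,1]
    - [0.45,-0.89,0,0,0,-1,1]
    - [0.45,-0.89,0,0,0,-1,1]
    - [0.45,-0.89,0,0,0,-1,1]
    - [0.45,-0.89,0,0,0,-1,1]
    - [0.45,-0.89,0,0,0,-1,1]
    - [0.45,-0.89,0,0,0,-0.7,0.5]
    - [0,0,0,0,0,0,0.5]

```text
t: 4.8
tool_pos: [0.5099, -0.0878, 0.2562]
tool_rot: [3.127, -0.3, -0.0]
contact_force: [-1.0, -0.2, 0.4]
opening: 0.0592
```

```bash
cat > look.py <<'E'
from h import *
import sys
tag=sys.argv[1]; names=sys.argv[2].split(','); cams=sys.argv[3].split(',') if len(sys.argv)>3 else ['wrist','top']
hz=dict(housing=0,rim=.08,cover_grip=.103,cover_disc=.088,mat_top=.004,tray_floor=.004,drink_bottle=0,wool_tin=0,cartridge_grip=.065)
ps={}
for n in cams:
    o=ctrl.get_obs();im=ctrl.get_image(n);C=cam(im,o);cv2.imwrite(f'pics/{tag}_{n}.png',im['frame'])
    for nm in names:
        for k in ctrl.mark_of(im,nm)[:1]:
            px=np.array(k['position'])*[560,420];ps.setdefault(nm,[]).append((C,px));print(n,nm,round(k['p'],2),np.round(px,1),np.round(onz(C,px,hz[nm])[:2],4))
for nm,v in ps.items():
    if len(v)>1: print(nm,*tri(v))
o=ctrl.get_obs()
print('t',round(o['t'],2),'tcp',np.round(o['tool_pos'],4),'R',np.round(Ro.from_rotvec(o['tool_rot']).as_matrix(),3).tolist(),'q',np.round(o['q'],2),'F',np.round(o['contact_force'],1),'op',o['opening'])
E
python3 look.py c housing,rim,cover_grip,cover_disc,mat_top,tray_floor
```

```text
wrist cover_grip 0.63 [268.6 185.2] [ 0.5142 -0.0782]
wrist cover_disc 0.96 [269.9 181.2] [ 0.5144 -0.079 ]
wrist mat_top 0.74 [459.6  51.2] [ 0.5942 -0.2932]
wrist tray_floor 0.82 [ 76.4 142.5] [0.581  0.1273]
top cover_grip 0.8 [270.3 282.1] [ 0.5145 -0.0831]
top cover_disc 0.66 [273.2 277.5] [ 0.5212 -0.0882]
top mat_top 0.65 [379.4 232.3] [ 0.6009 -0.2928]
top tray_floor 0.75 [164.1 241.1] [0.5845 0.12  ]
cover_grip [ 0.51704661 -0.08130492  0.12085023] [array([2.5, 0.8]), array([-1.1, -0.6])]
cover_disc [ 0.52785572 -0.08579598  0.15986012] [array([3.3, 1. ]), array([-1.3, -0.7])]
mat_top [ 0.59760641 -0.29341627  0.0028132 ] [array([-0.5, -3.4]), array([0.2, 1.7])]
tray_floor [0.58269458 0.11577222 0.02403314] [array([-0.5, -1.8]), array([-0.,  1.])]
t 5.5 tcp [ 0.5093 -0.0856  0.2564] R [[0.982, -0.187, 0.0], [-0.187, -0.982, -0.0], [0.0, -0.0, -1.0]] q [-0.31 -0.22  1.83  0.    1.53  1.45] F [-0.4  0.7 -0.1] op 0.04287926427401441
```

View pics/c_wrist.png

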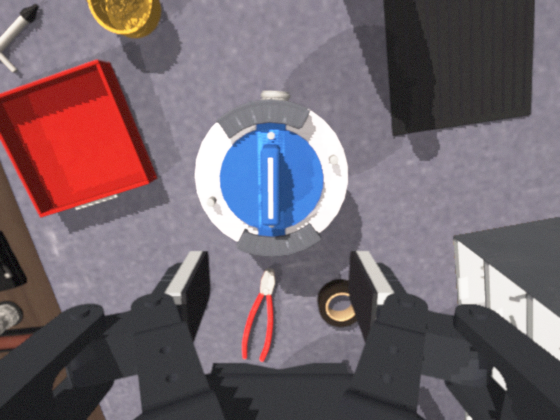

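The wrist view shows the locked cover: its bar runs from (269,148) to (271,222), parallel to the fingers. I'll measure the bar and rim more precisely.

```bash
python3 - <<'E'
from h import *
o=ctrl.get_obs();im=ctrl.get_image('wrist');C=cam(im,o);f=im['frame']
cv2.imwrite('pics/d.png',cv2.resize(f[85:265,180:360],None,fx=4,fy=4,interpolation=cv2.INTER_CUBIC))
print(im['cx'],im['cy'])
im2=ctrl.get_image('top');C2=cam(im2);f2=im2['frame']
for c,I in((C,im),(C2,im2)):
    F=I['frame'].astype(int)
    # white rim + housing ellipse: trace
    r=ctrl.trace(I,'housing')
    # bar via cover_grip trace
    for nm in['housing','cover_grip','cover_disc']:
        r=ctrl.trace(I,nm)
        for k in r[:1]:
            m=k['mask'].astype(np.uint8);b=k['rect'];print(nm,round(k['p'],2),m.sum(),np.round(np.array(b)*[560,420,560,420],1))
    w=((F.min(2)>185)).astype(np.uint8)
    w[:, :]*=1
    n,l,s,cen=cv2.connectedComponentsWithStats(w)
    for i in range(1,n):
        if s[i,4]>15 : print('white',s[i],np.round(cen[i],1),np.round(onz(c,cen[i],.118),4))
# rim circle projected
for px in [(.512,-.085,.08)]:
    a=np.linspace(0,6.28,60);
    for (x,y) in[(.512,-.085)]:
        P=np.c_[x+.07*np.cos(a),y+.07*np.sin(a),a*0+.08]
        for c,I,n in((C,im,'w'),(C2,im2,'t')):
            G=cv2.resize(I['frame'],None,fx=4,fy=4); q=proj(c,P)*4+1.5
            cv2.polylines(G,[q.astype(np.int32)],True,(0,255,0),1)
            phi=-.188;d=np.array([np.cos(phi),np.sin(phi)]);e=np.array([-d[1],d[0]])
            B=[[*(np.array([x,y])+33*.001*i*d+.008*j*e),.118] for i,j in((1,1),(1,-1),(-1,-1),(-1,1))]
            q=proj(c,B)*4+1.5;cv2.polylines(G,[q.astype(np.int32)],True,(0,255,255),1)
            cc=proj(c,[[x,y,.08]])[0]*4;u,v=cc.astype(int);cv2.imwrite(f'pics/d_{n}.png',G[max(0,v-350):v+350,max(0,u-350):u+350])
E
```

```text
278.9106323116637 203.49114260873927
housing 0.66 10201 [197.3  89.8 148.9 166. ]
cover_grip 0.75 8805 [222.2 125.6 104.  112.3]
cover_disc 0.87 8719 [219.2 119.5 107.7 112.4]
white [  0  14  26  31 186] [11.6 28.2] [0.6663 0.0835 0.118 ]
white [ 0 51 17 18 81] [ 7.7 59.8] [0.6466 0.0945 0.118 ]
white [265  90  20   8 121] [274.1  92.9] [ 0.5861 -0.0951  0.118 ]
white [ 307  110   43  121 2686] [330.5 171.2] [ 0.5187 -0.1279  0.118 ]
white [ 197  121   63  119 3023] [219. 180.] [ 0.5285 -0.0385  0.118 ]
white [270 131   7   7  40] [273.2 134. ] [ 0.5562 -0.0885  0.118 ]
white [271 156   5  62 304] [273.  186.5] [ 0.515  -0.0803  0.118 ]
white [ 459  242   28   79 1565] [472.5 280.8] [ 0.3991 -0.2357  0.118 ]
white [195 248  27  49 517] [208.1 269.9] [ 0.4529 -0.0107  0.118 ]
white [336 249  28  50 550] [350.2 272.2] [ 0.4275 -0.1315  0.118 ]
white [ 491  265   37   84 2020] [508.4 307. ] [ 0.3667 -0.2664  0.118 ]
white [261 271  15  23 249] [268.1 282.5] [ 0.4313 -0.0595  0.118 ]
white [ 535  299   25   73 1423] [547.  334.9] [ 0.3304 -0.301   0.118 ]
white [464 361  13  21 109] [469
[... 1440 characters left out ...]
0.4 272.5] [ 0.5318 -0.1337  0.118 ]
white [270 268   4   8  25] [271.6 271.8] [ 0.5331 -0.0854  0.118 ]
white [197 272  22  62 146] [206.9 303.3] [0.4807 0.023  0.118 ]
white [122 292   7  18  68] [124.7 300.1] [0.4862 0.1604 0.118 ]
white [  0 310  38  17 279] [ 17.1 320.1] [0.4532 0.3396 0.118 ]
white [120 329   8   4  18] [123.6 330.6] [0.4356 0.1617 0.118 ]
white [ 368  347   31   73 1371] [384.8 382.9] [ 0.3471 -0.2748  0.118 ]
white [ 23 356  12   9  47] [ 29.1 359.1] [0.3886 0.3184 0.118 ]
white [  4 360  23  23 422] [ 15.3 370.9] [0.3691 0.3411 0.118 ]
white [165 360   9  12  89] [169.  365.6] [0.3775 0.0857 0.118 ]
white [373 399  16  21 184] [378.3 411.6] [ 0.2997 -0.2634  0.118 ]
```

View pics/d_w.png

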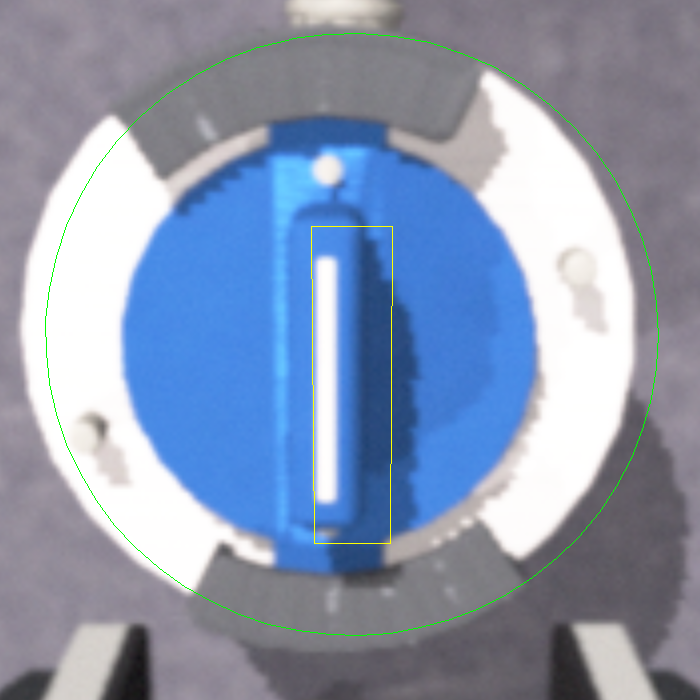

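View pics/d_t.png

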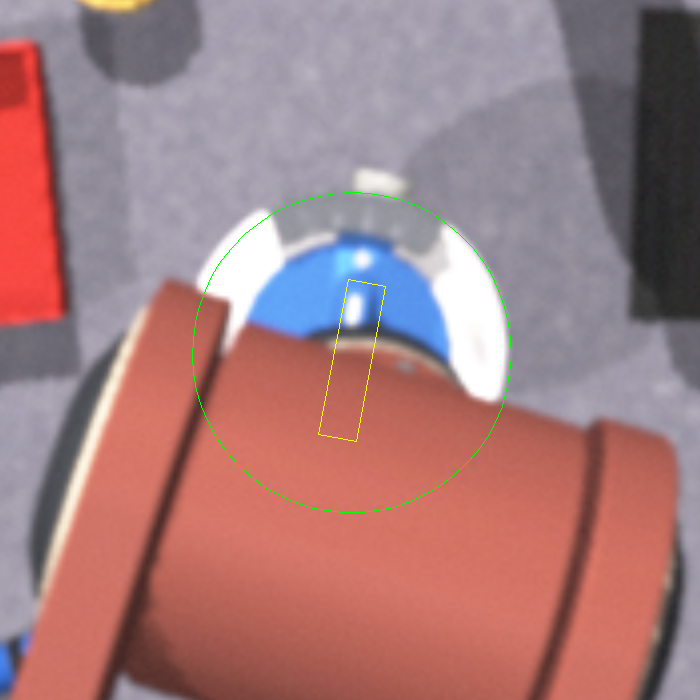

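```bash
python3 - <<'E'
from h import *
for i in range(3):
    o=ctrl.get_obs();im=ctrl.get_image('wrist');print(o['t'],o['tool_pos'],o['tool_rot'],o['contact_force'])
print(np.array(im['hand_eye']).tolist()); C=cam(im,o)
print(proj(C,[o['tool_pos'],o['tool_pos']+[0,0,.019],o['tool_pos']-[0,0,.138]]))
F=im['frame'].astype(int);w=(F.min(2)>185).astype(np.uint8)
n,l,s,cen=cv2.connectedComponentsWithStats(w)
for i in range(1,n):
    if s[i,4]>200 and 190<cen[i][0]<360: print('white',s[i],np.round(cen[i],1),np.round(onz(C,cen[i],.118),4))
E
```

```text
6.0 [ 0.5092788  -0.08577094  0.25627482] [ 3.12768143e+00 -2.95219018e-01 -1.39758187e-04] [-0.05234501 -0.4734835   0.4874    ]
6.05 [ 0.50931278 -0.08574992  0.25631912] [-3.12766053e+00  2.95223654e-01 -6.62469284e-05] [0.07251758 0.11001342 0.0182284 ]
6.1 [ 0.50930091 -0.08575345  0.25633089] [-3.12766499e+00  2.95245001e-01 -7.59166106e-05] [ 0.41584914  0.21892177 -0.8513851 ]
[[-0.0011992120286335535, -0.9634147749282488, -0.26801218879084454, 0.06870450999801592], [0.9999992588057617, -0.0012117357816344328, -0.0001186773802790576, -0.001517581400608925], [-0.00021042441746137974, -0.2680121324610966, 0.9634155139788947, -0.14333493044411255], [0.0, 0.0, 0.0, 1.0]]
[[282.47976274 266.63737015]
 [282.96078632 288.09672297]
 [280.80979295 192.17202083]]
white [ 303  110   47  121 2695] [330.3 171.4] [ 0.5186 -0.1279  0.118 ]
white [ 196  121   64  119 3014] [218.8 179.9] [ 0.5287 -0.0385  0.118 ]
white [271 156   4  62 244] [272.5 186.5] [ 0.5151 -0.08    0.118 ]
white [195 248  27  50 522] [208.  270.5] [ 0.4525 -0.0106  0.118 ]
white [336 249  28  50 548] [350.2 272.2] [ 0.4276 -0.1316  0.118 ]
white [261 271  15  23 247] [268.1 282.5] [ 0.4314 -0.0596  0.118 ]
```

```bash
python3 - <<'E'
from h import *
for i in range(3):
    im=ctrl.get_image('wrist');print(np.round(im['hand_eye'],4)[:3,3], im['cx'],im['fx'])
im=ctrl.get_image('top');C=cam(im);print(np.round(im['t'],4),im['cx'])
im=ctrl.get_image('top');C=cam(im);print(np.round(im['t'],4),im['cx'])
F=cv2.imread('pics/a_top.png').astype(int);w=(F.min(2)>185).astype(np.uint8)
n,l,s,cen=cv2.connectedComponentsWithStats(w)
for i in range(1,n):
    if s[i,4]>20 and 225<cen[i][0]<315 and 230<cen[i][1]<330: print('white',s[i],np.round(cen[i],1),np.round(onz(C,cen[i],.118),4),np.round(onz(C,cen[i],.08),4))
E
```

```text
[ 0.0687 -0.0015 -0.1433] 278.9106323116637 355.90242624756456
[ 0.0687 -0.0015 -0.1433] 278.9106323116637 355.90242624756456
[ 0.0687 -0.0015 -0.1433] 278.9106323116637 355.90242624756456
[-0.0987  0.6285  0.9286] 278.8065143227909
[-0.0987  0.6285  0.9286] 278.8065143227909
white [272 237  12   7  64] [277.2 239.8] [ 0.5868 -0.0949  0.118 ] [ 0.5868 -0.0953  0.08  ]
white [ 229  247   38   66 1021] [241.5 278.6] [ 0.5218 -0.0348  0.118 ] [ 0.5188 -0.0326  0.08  ]
white [273 251  38  65 920] [297.9 284.2] [ 0.5122 -0.1295  0.118 ] [ 0.5088 -0.1316  0.08  ]
white [266 268   8  31 114] [269.4 283.4] [ 0.5137 -0.0816  0.118 ] [ 0.5104 -0.0815  0.08  ]
```

Emit:
carry_out:
  series:
    - [0.2,0.17,-1,0,0,0,0.5]
    - [0,0,-1,0,0,0,0.5]
    - [0,0,-1,0,0,0,0.5]
    - [0,0,-1,0,0,0,0.5]
    - [0,0,-1,0,0,0,0.5]
    - [0,0,0,0,0,0,0.5]
    - [0,0,0,0,0,0,0.5]

```text
t: 7.1
tool_pos: [0.5142, -0.0815, 0.1314]
tool_rot: [-3.128, 0.295, 0.001]
contact_force: [0.2, 1.1, -0.2]
opening: 0.0427
```

```bash
python3 look.py e cover_grip,cover_disc wrist
```

```text
wrist cover_grip 0.56 [277.  245.1] [ 0.5133 -0.0787]
wrist cover_disc 0.73 [280.3 231.1] [ 0.5151 -0.0808]
t 7.25 tcp [ 0.5156 -0.0819  0.1334] R [[0.982, -0.187, 0.003], [-0.187, -0.982, -0.001], [0.003, 0.0, -1.0]] q [-0.3  -0.12  1.95  0.    1.31  1.46] F [-0.3  0.3  0.1] op 0.042762144425872596
```

View pics/e_wrist.png

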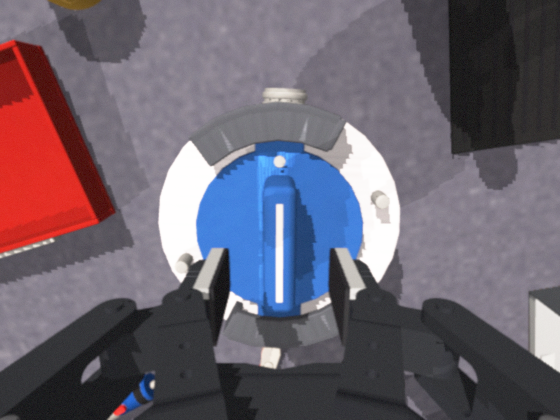

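Emit:
carry_out:
  series:
    - [0,0,-0.5,0,0,0,0.5]
    - [0,0,-0.5,0,0,0,0.5]
    - [0,0,-0.5,0,0,0,0.5]
    - [0,0,0,0,0,0,0.5]
    - [0,0,0,0,0,0,0]
    - [0,0,0,0,0,0,0]
    - [0,0,0,0,0,0,0]
    - [0,0,0,0,0,0,0]
    - [0,0,0,0,0,0,0]
    - [0,0,0,0,0,0,0]
  grip_force: 50

```text
t: 8.25
tool_pos: [0.5146, -0.0816, 0.0941]
tool_rot: [3.128, -0.295, 0.001]
contact_force: [0.1, 1.3, -0.0]
opening: 0.0147
```

```bash
python3 look.py f cover_grip wrist
```

```text
wrist cover_grip 0.79 [278.7 276.8] [ 0.5145 -0.0799]
t 8.35 tcp [ 0.5145 -0.0816  0.0941] R [[0.982, -0.187, 0.001], [-0.187, -0.982, -0.0], [0.001, 0.0, -1.0]] q [-0.3  -0.07  1.97  0.    1.24  1.46] F [ 0.4 -0.6  0.2] op 0.014907805932929216
```

View pics/f_wrist.png

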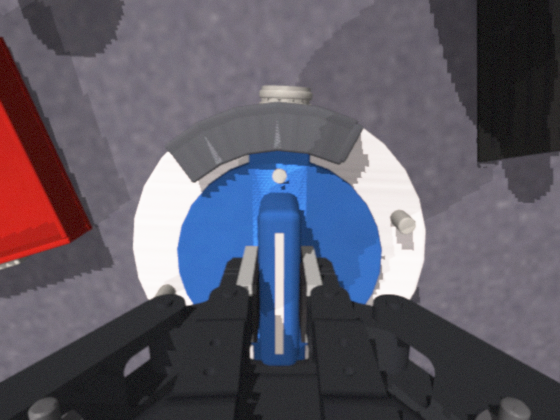

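The bar is held (opening 14.9 mm). Turning anticlockwise.

Emit:
carry_out:
  series:
    - [0,0,0,0,0,0.4,0]
    - [0,0,0,0,0,0.7,0]
    - [0,0,0,0,0,0.7,0]
    - [0,0,0,0,0,0.7,0]
    - [0,0,0,0,0,0.5,0]

```text
t: 8.85
tool_pos: [0.5145, -0.0815, 0.0941]
tool_rot: [3.136, 0.179, 0.001]
contact_force: [-0.6, 0.0, 0.5]
opening: 0.015
```

Emit:
carry_out:
  series:
    - [0,0,0,0,0,0.9,0]
    - [0,0,0,0,0,0.9,0]
    - [0,0,0,0,0,0.9,0]
    - [0,0,0,0,0,0.9,0]
    - [0,0,0,0,0,0.9,0]
    - [0,0,0,0,0,0.9,0]
    - [0,0,0,0,0,0.9,0]
    - [0,0,0,0,0,0.9,0]
    - [0,0,0,0,0,0.9,0]
    - [0,0,0,0,0,0.9,0]
    - [0,0,0,0,0,0.9,0]
    - [0,0,0,0,0,0,0]

```text
t: 10.05
tool_pos: [0.5145, -0.0816, 0.0941]
tool_rot: [2.676, 1.644, 0.0]
contact_force: [-0.1, -0.7, 0.4]
opening: 0.0153
```

```bash
python3 look.py g cover_grip wrist,side; python3 -c "
import cv2;f=cv2.imread('pics/g_side.png');cv2.imwrite('pics/g_s2.png',cv2.resize(f[130:250,180:340],None,fx=4,fy=4))"
```

```text
wrist cover_grip 0.66 [277.5 277. ] [ 0.5143 -0.081 ]
side cover_grip 0.64 [253.4 210.2] [ 0.5811 -0.1311]
cover_grip [ 0.51658015 -0.10335746  0.03160157] [array([ 19.7, -26. ]), array([-7.3, -4.8])]
t 10.25 tcp [ 0.5145 -0.0815  0.0941] R [[0.453, 0.891, 0.0], [0.891, -0.453, -0.0], [0.0, 0.0, -1.0]] q [-0.3  -0.07  1.97  0.    1.24  0.17] F [-0.3  0.2  2.7] op 0.014869166777708154
```

View pics/g_wrist.png

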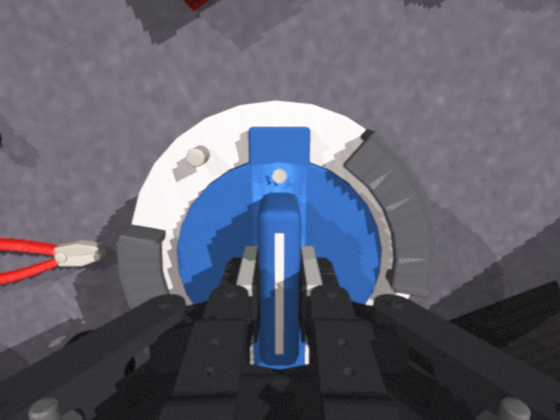

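View pics/g_s2.png

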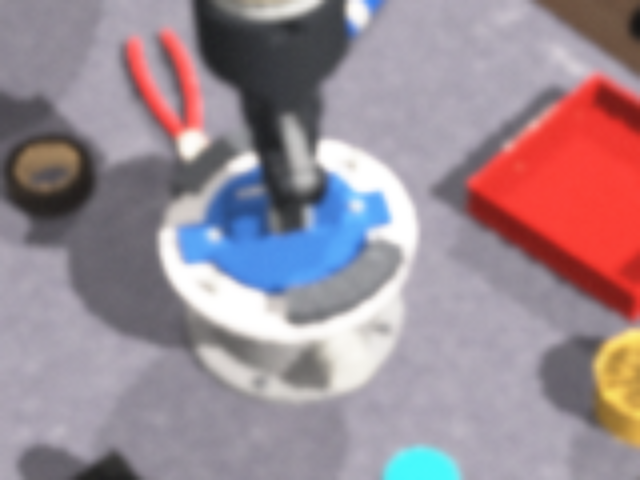

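The cover is turned about 74°. The lug at (279,145) sits clear between the post (196,157) and the claw's edge (360,150). Lifting next.

Emit:
carry_out:
  series:
    - [0,0,0.15,0,0,0,0]
    - [0,0,0.2,0,0,0,0]
    - [0,0,0.2,0,0,0,0]
    - [0,0,0.3,0,0,0,0]
    - [0,0,0.5,0,0,0,0]
    - [0,0,0.8,0,0,0,0]
    - [0,0,0.8,0,0,0,0]
    - [0,0,0.8,0,0,0,0]
    - [0,0,0.25,0,0,0,0]
    - [0,0,0,0,0,0,0]

```text
t: 11.25
tool_pos: [0.5152, -0.0818, 0.1957]
tool_rot: [2.675, 1.643, 0.003]
contact_force: [-0.2, -0.5, -2.2]
opening: 0.0149
```

```bash
python3 look.py i cover_grip,mat_top,cartridge_grip wrist,side,top
```

```text
wrist cover_grip 0.86 [278.  278.8] [ 0.4909 -0.1293]
wrist mat_top 0.79 [431.3 319. ] [ 0.5932 -0.2933]
side cover_grip 0.98 [247.8 148.5] [ 0.4351 -0.0262]
side mat_top 0.59 [200.  284.9] [ 0.5962 -0.2954]
side cartridge_grip 0.91 [252.8 189.2] [ 0.512  -0.0774]
top mat_top 0.7 [381.8 234.6] [ 0.5965 -0.2974]
cover_grip [ 0.51388195 -0.0841521   0.19971084] [array([ 0.3, -0.5]), array([-0.1, -0.1])]
mat_top [ 0.59508057 -0.29621774  0.00160279] [array([1.6, 0.1]), array([-0.4,  0.4]), array([-0.9,  0.7])]
t 11.85 tcp [ 0.5142 -0.0815  0.1936] R [[0.452, 0.892, -0.0], [0.892, -0.452, 0.0], [-0.0, -0.0, -1.0]] q [-0.3  -0.17  1.89 -0.    1.42  0.17] F [-0.2 -0.3 -2. ] op 0.015135175179748262
```

View pics/i_side.png

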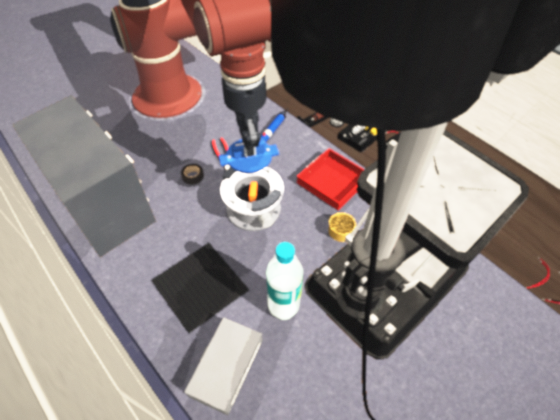

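View pics/i_top.png

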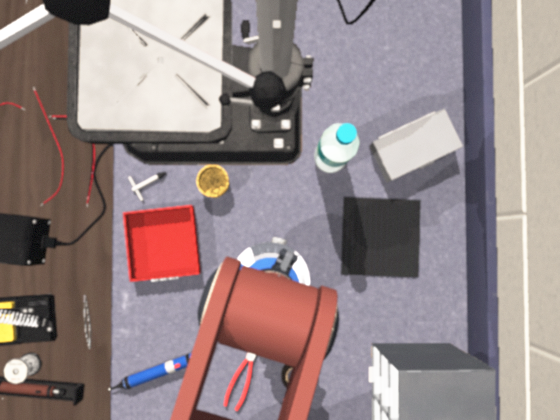

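Emit:
carry_out:
  series:
    - [0.2,-0.5,0,0,0,0,0]
    - [0.3,-0.8,0,0,0,0,0]
    - [0.36,-1,0,0,0,0,0]
    - [0.36,-1,0,0,0,0,0]
    - [0.36,-1,0,0,0,0,0]
    - [0.36,-1,0,0,0,0,0]
    - [0.36,-1,0,0,0,0,0]
    - [0.36,-1,0,0,0,0,0]
    - [0.3,-0.7,0,0,0,0,0]
    - [0.24,-0.5,0,0,0,0,0]
    - [0,0,-0.3,0,0,0,0]
    - [0,0,-0.6,0,0,0,0]

```text
t: 13.05
tool_pos: [0.595, -0.2944, 0.1719]
tool_rot: [2.675, 1.643, 0.002]
contact_force: [0.1, -0.1, -2.8]
opening: 0.0151
```

Emit:
carry_out:
  series:
    - [0,0,-0.9,0,0,0,0]
    - [0,0,-0.9,0,0,0,0]
    - [0,0,-0.9,0,0,0,0]
    - [0,0,-0.9,0,0,0,0]
    - [0,0,-0.6,0,0,0,0]
    - [0,0,-0.5,0,0,0,0]
    - [0,0,0,0,0,0,0]
    - [0,0,0,0,0,0,0]

```text
t: 13.85
tool_pos: [0.5946, -0.294, 0.0542]
tool_rot: [2.676, 1.645, 0.0]
contact_force: [-0.1, -0.5, -2.1]
opening: 0.0153
```

```bash
python3 look.py j cover_grip,mat_top wrist,side
```

```text
wrist cover_grip 0.85 [279.1 273.9] [ 0.6047 -0.2744]
side cover_grip 0.68 [195.5 268.1] [ 0.6122 -0.2984]
side mat_top 0.78 [200.  285.4] [ 0.5971 -0.2961]
cover_grip [ 0.59515011 -0.29111045  0.06859193] [array([-2.7,  4.2]), array([0.9, 0.5])]
t 14.15 tcp [ 0.5949 -0.2944  0.0549] R [[0.452, 0.892, 0.001], [0.892, -0.452, -0.001], [-0.0, 0.002, -1.0]] q [-0.57  0.3   1.64  0.    1.2  -0.1 ] F [-0.3 -0.1 -2.4] op 0.01509135574508364
```

View pics/j_wrist.png

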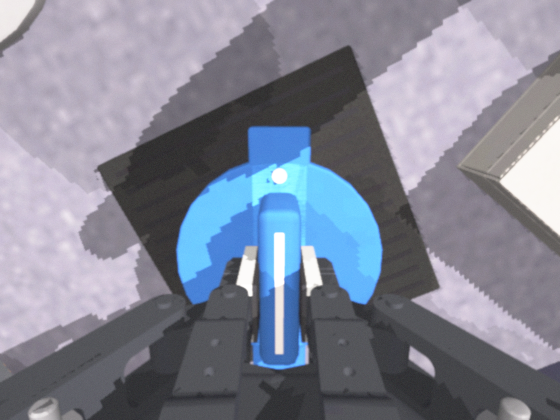

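The cover hovers over the mat, whose visible corners are at (98,168), (350,47) and (437,290). I'll use those to check the mat centre.

```bash
python3 - <<'E'
from h import *
o=ctrl.get_obs();im=ctrl.get_image('wrist');C=cam(im,o)
P=[onz(C,p,.004) for p in((98,168),(350,47),(437,290))];print(np.round(P,4),(P[0]+P[2])/2,np.linalg.norm(P[0]-P[1]),np.linalg.norm(P[1]-P[2]))
E
```

```text
[[ 0.5225 -0.2174  0.004 ]
 [ 0.6714 -0.2238  0.004 ]
 [ 0.6633 -0.3733  0.004 ]] [ 0.59289411 -0.29533556  0.004     ] 0.149080355902943 0.1496974451235976
```

Emit:
carry_out:
  series:
    - [-0.04,-0.02,-0.5,0,0,0,0]
    - [0,0,-0.3,0,0,0,0]
    - [0,0,-0.1,0,0,0,0]
    - [0,0,-0.08,0,0,0,0]
    - [0,0,0,0,0,0,0]
    - [0,0,0,0,0,0,0]

```text
t: 14.8
tool_pos: [0.5935, -0.2946, 0.0295]
tool_rot: [2.676, 1.644, 0.0]
contact_force: [-0.4, -0.8, -2.4]
opening: 0.0155
```

Emit:
carry_out:
  series:
    - [0,0,-0.04,0,0,0,0]
    - [0,0,0,0,0,0,0]
    - [0,0,0,0,0,0,0]

```text
t: 15.1
tool_pos: [0.5933, -0.2945, 0.0284]
tool_rot: [2.677, 1.644, 0.0]
contact_force: [-0.8, 0.2, -1.6]
opening: 0.0148
```

Emit:
carry_out:
  series:
    - [0,0,-0.04,0,0,0,0]
    - [0,0,0,0,0,0,0]
    - [0,0,0,0,0,0,0]

```text
t: 15.4
tool_pos: [0.5935, -0.2947, 0.0282]
tool_rot: [2.676, 1.644, 0.0]
contact_force: [-2.9, 1.8, 4.5]
opening: 0.0153
```

Emit:
carry_out:
  series:
    - [0,0,0,0,0,0,0.5]
    - [0,0,0,0,0,0,0.5]
    - [0,0,0,0,0,0,0.5]
    - [0,0,0,0,0,0,0.5]
    - [0,0,0.4,0,0,0,0.5]
    - [0,0,0.8,0,0,0,0.5]
    - [0,0,1,0,0,0,0.5]
    - [0,0,1,0,0,0,0.5]
    - [0,0,1,0,0,0,0.5]
    - [0,0,1,0,0,0,0.5]
    - [0,0,1,0,0,0,0.5]
    - [0,0,0.8,0,0,0,0.5]

```text
t: 16.6
tool_pos: [0.5938, -0.2948, 0.2052]
tool_rot: [2.675, 1.643, 0.002]
contact_force: [1.0, 0.1, 0.8]
opening: 0.0425
```

```bash
python3 look.py k cover_grip,cover_disc,mat_top,cartridge_grip wrist,side,top
```

```text
wrist cover_grip 0.91 [277.7 185.3] [ 0.6001 -0.2817]
wrist cover_disc 0.59 [276.2 178.7] [ 0.5998 -0.2797]
side cover_grip 0.68 [196.7 275.6] [ 0.6266 -0.3058]
side cover_disc 0.59 [198.2 278.5] [ 0.6254 -0.3046]
side cartridge_grip 0.81 [253.4 189.6] [ 0.5138 -0.0771]
top cover_disc 0.58 [381.7 232.8] [ 0.5989 -0.2785]
top cartridge_grip 0.6 [267.4 282.4] [ 0.5108 -0.0778]
cover_grip [ 0.59358987 -0.29438051  0.04069535] [array([-0.1,  0.2]), array([0.1, 0. ])]
cover_disc [ 0.5963573  -0.29198599  0.03003637] [array([3. , 0.6]), array([ 1.2, -0.2]), array([0.3, 1.7])]
cartridge_grip [ 0.51137671 -0.07685601  0.06261641] [array([-0.6, -0. ]), array([-0.5, -0.5])]
t 17.35 tcp [ 0.5933 -0.2945  0.2021] R [[0.452, 0.892, -0.0], [0.892, -0.452, 0.0], [0.0, -0.0, -1.0]] q [-0.57  0.16  1.55 -0.    1.44 -0.1 ] F [ 0.  -0.1  0.5] op 0.042425338378608575
```

View pics/k_wrist.png

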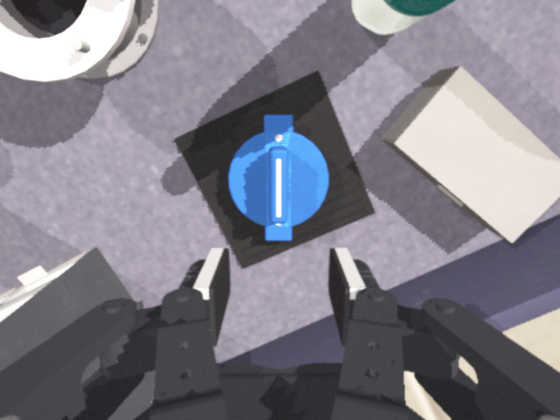

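View pics/k_top.png

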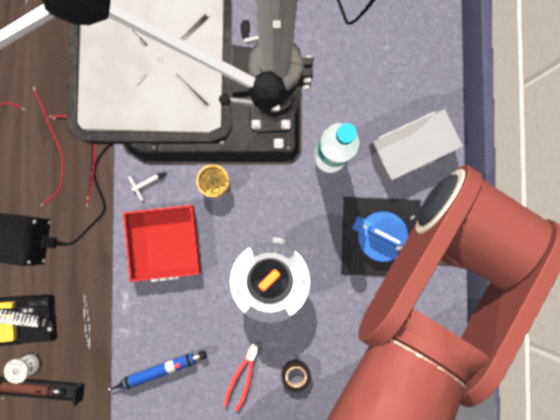

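The cover sits upright, centred on the mat: the disc is at (279,180) in the wrist view. The top view shows the orange cartridge grip at about (270,281), lying diagonally.

```bash
python3 - <<'E'
from h import *
im=ctrl.get_image('top');C=cam(im);F=im['frame']
h=cv2.cvtColor(F,cv2.COLOR_BGR2HSV);m=cv2.inRange(h,(4,120,120),(22,255,255));m[:240]=0;m[320:]=0;m[:,:235]=0;m[:,310:]=0
p=cv2.findNonZero(m);r=cv2.minAreaRect(p);b=cv2.boxPoints(r);print(len(p),r)
B=np.array([onz(C,q,.078) for q in b]);print(np.round(B,4),B.mean(0))
for i in range(2):
    d=B[i+1]-B[i];print(np.linalg.norm(d),np.degrees(np.arctan2(d[1],d[0])))
cv2.imwrite('pics/l.png',cv2.resize(F[235:325,225:315],None,fx=7,fy=7,interpolation=cv2.INTER_CUBIC))
E
```

```text
150 ((268.5000305175781, 279.5000305175781), (9.899494171142578, 25.455841064453125), 45.0)
[[ 0.5074 -0.0579  0.078 ]
 [ 0.5389 -0.0896  0.078 ]
 [ 0.5266 -0.1019  0.078 ]
 [ 0.4951 -0.0702  0.078 ]] [ 0.51699147 -0.07989039  0.078     ]
0.04469420906260731 -45.15249375198143
0.017429160188515758 -134.98221811913402
```

View pics/l.png

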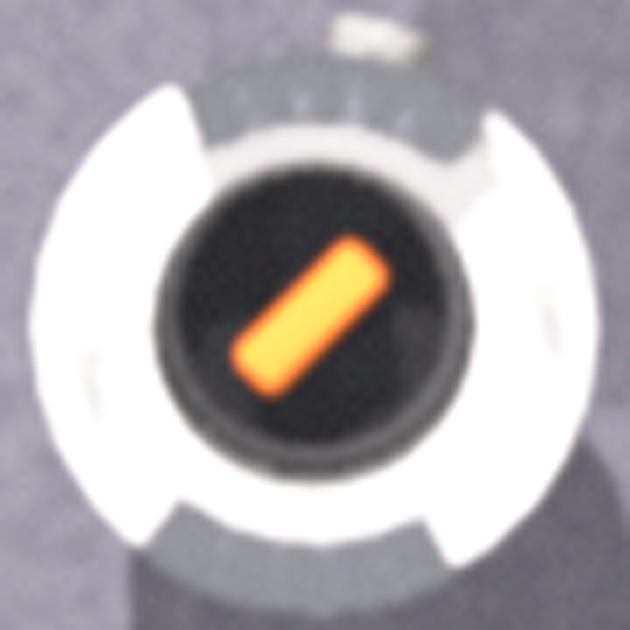

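Emit:
carry_out:
  series:
    - [-0.24,0.657,0,0,0,0.97,0.3]
    - [-0.24,0.657,0,0,0,0.97,0.3]
    - [-0.24,0.657,0,0,0,0.97,0.3]
    - [-0.24,0.657,0,0,0,0.97,0.3]
    - [-0.24,0.657,0,0,0,0.97,0.3]
    - [-0.24,0.657,0,0,0,0.97,0.3]
    - [-0.24,0.657,0,0,0,0.97,0.3]
    - [-0.24,0.657,0,0,0,0.97,0.3]
    - [-0.24,0.657,0,0,0,0.97,0.3]
    - [-0.24,0.657,0,0,0,0.97,0.3]
    - [-0.24,0.657,0,0,0,0.97,0.3]
    - [-0.24,0.657,0,0,0,0.97,0.3]

```text
t: 18.6
tool_pos: [0.5211, -0.0968, 0.2025]
tool_rot: [1.326, 2.847, 0.0]
contact_force: [0.6, -0.4, 0.0]
opening: 0.0252
```

Emit:
carry_out:
  series:
    - [-0.24,0.657,0,0,0,0.97,0.3]
    - [0,0,-0.8,0,0,0,0.3]
    - [0,0,-0.8,0,0,0,0.3]
    - [0,0,0,0,0,0,0.3]
    - [0,0,0,0,0,0,0.3]
    - [0,0,0,0,0,0,0.3]

```text
t: 19.2
tool_pos: [0.5161, -0.0813, 0.1637]
tool_rot: [1.192, 2.904, 0.0]
contact_force: [0.6, 0.1, 0.3]
opening: 0.0258
```

```bash
python3 look.py m cartridge_grip wrist; python3 - <<'E'
from h import *
o=ctrl.get_obs();im=ctrl.get_image('wrist');C=cam(im,o);F=im['frame']
h=cv2.cvtColor(F,cv2.COLOR_BGR2HSV);m=cv2.inRange(h,(4,120,120),(22,255,255));m[:120]=0
n,l,s,c=cv2.connectedComponentsWithStats(m);i=1+s[1:,4].argmax();p=cv2.findNonZero((l==i).astype(np.uint8));r=cv2.minAreaRect(p);print(s[i],r)
b=cv2.boxPoints(r);B=np.array([onz(C,q,.078) for q in b]);print(np.round(B,4),B.mean(0))
for i in range(2):
    d=B[i+1]-B[i];print(np.linalg.norm(d),np.degrees(np.arctan2(d[1],d[0])))
E
```

```text
wrist cartridge_grip 0.84 [282.8 199.5] [ 0.5168 -0.0758]
t 19.3 tcp [ 0.5161 -0.0813  0.1638] R [[-0.712, 0.703, 0.002], [0.703, 0.712, -0.001], [-0.002, 0.001, -1.0]] q [-0.3  -0.14  1.92  0.    1.37 -1.09] F [ 1.   0.3 -0.1] op 0.02547220930141639
[ 487  213   73   76 2007] ((523.1679077148438, 252.19210815429688), (70.19879913330078, 74.15365600585938), 8.61564826965332)
[[ 0.6596 -0.0154  0.078 ]
 [ 0.6199  0.0225  0.078 ]
 [ 0.6596  0.0519  0.078 ]
 [ 0.7023  0.0155  0.078 ]] [0.66034578 0.01860852 0.078     ]
0.05488035470466238 136.4298922016648
0.04941755185860912 36.54877831113827
```

View pics/m_wrist.png

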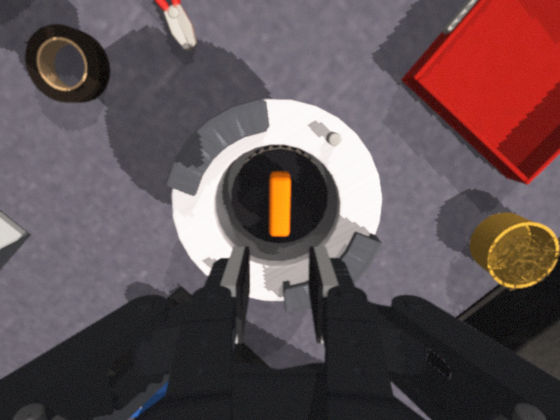

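The grip is at columns 270–290 and rows 172–237, centred between the fingers and parallel to them. I'll check the offset along the bar.

```bash
python3 - <<'E'
from h import *
o=ctrl.get_obs();im=ctrl.get_image('wrist');C=cam(im,o);F=im['frame'];R=Ro.from_rotvec(o['tool_rot']).as_matrix()
h=cv2.cvtColor(F,cv2.COLOR_BGR2HSV);m=cv2.inRange(h,(4,120,120),(22,255,255));m[:120]=0;m[:,:230]=0;m[:,330:]=0;m[260:]=0
r=cv2.minAreaRect(cv2.findNonZero(m));print(r)
b=cv2.boxPoints(r);B=np.array([onz(C,q,.078) for q in b]);print(np.round((B-o['tool_pos'])@R,4),B.mean(0),(B.mean(0)-o['tool_pos'])@R)
E
```

```text
((279.9676513671875, 204.02059936523438), (21.207965850830078, 64.2833251953125), 1.2188751697540283)
[[-0.0188 -0.0054  0.0856]
 [ 0.0258 -0.0041  0.0856]
 [ 0.0255  0.0097  0.0856]
 [-0.0192  0.0091  0.0857]] [ 0.51541551 -0.07733926  0.078     ] [0.00335388 0.00229949 0.08560801]
```

Emit:
carry_out:
  series:
    - [-0.06,0.06,-0.6,0,0,0,0.3]
    - [0,0,-0.8,0,0,0,0.3]
    - [0,0,-0.8,0,0,0,0.3]
    - [0,0,-0.5,0,0,0,0.3]
    - [0,0,-0.4,0,0,0,0.3]
    - [0,0,-0.4,0,0,0,0.3]
    - [0,0,-0.4,0,0,0,0.3]
    - [0,0,-0.35,0,0,0,0.3]
    - [0,0,0,0,0,0,0.3]

```text
t: 20.3
tool_pos: [0.5129, -0.0792, 0.0546]
tool_rot: [-1.192, -2.904, 0.0]
contact_force: [0.2, 1.3, 0.1]
opening: 0.0256
```

Emit:
carry_out:
  series:
    - [0,0,-0.05,0,0,0,0]
    - [0,0,0,0,0,0,0]
    - [0,0,0,0,0,0,0]
    - [0,0,0,0,0,0,0]
    - [0,0,0,0,0,0,0]
  grip_force: 40

```text
t: 20.8
tool_pos: [0.514, -0.0795, 0.0551]
tool_rot: [1.192, 2.906, 0.0]
contact_force: [0.6, -0.4, -0.5]
opening: 0.0131
```

Emit:
carry_out:
  series:
    - [0,0,0.15,0,0,0,0]
    - [0,0,0.3,0,0,0,0]
    - [0,0,0.3,0,0,0,0]
    - [0,0,0.5,0,0,0,0]
    - [0,0,0.8,0,0,0,0]
    - [0,0,0.8,0,0,0,0]
    - [0,0,0.8,0,0,0,0]
    - [0,0,0.35,0,0,0,0]
    - [0,0,0,0,0,0,0]

```text
t: 21.7
tool_pos: [0.515, -0.0798, 0.1572]
tool_rot: [1.191, 2.902, 0.001]
contact_force: [0.1, 0.1, -2.7]
opening: 0.0132
```

```bash
python3 look.py n cartridge_grip,tray_floor wrist,side
```

```text
wrist cartridge_grip 0.96 [280.4 277.5] [ 0.5555 -0.1159]
wrist tray_floor 0.57 [522.6  70.5] [0.5848 0.1234]
side tray_floor 0.81 [333.3 181.3] [0.586  0.1193]
tray_floor [0.58489035 0.12254126 0.002156  ] [array([-2.4,  1.1]), array([ 0.5, -0.4])]
t 22.0 tcp [ 0.513  -0.0792  0.1534] R [[-0.712, 0.702, -0.002], [0.702, 0.712, 0.001], [0.002, -0.001, -1.0]] q [-0.3  -0.14  1.93 -0.    1.35 -1.09] F [ 0.1 -0.4 -1.4] op 0.013229444258594894
```

View pics/n_wrist.png

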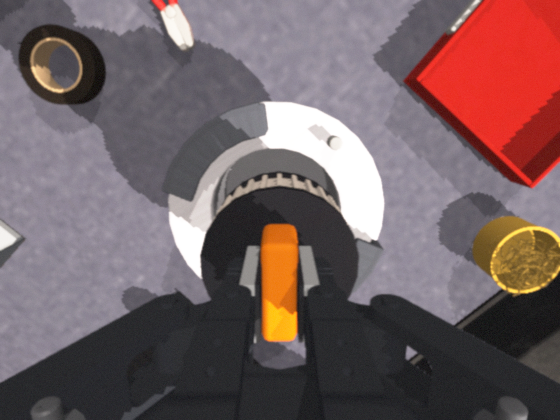

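View pics/n_side.png

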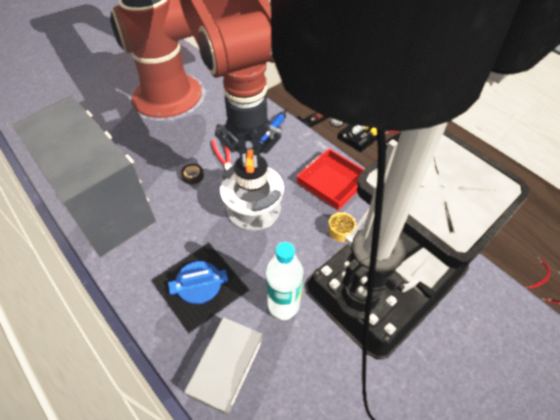

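Emit:
carry_out:
  series:
    - [0,0,0.4,0,0,0,0]
    - [0.1,0.3,0.4,0,0,0,0]
    - [0.3,0.8,0,0,0,0,0]
    - [0.34,1,0,0,0,0,0]
    - [0.34,1,0,0,0,0,0]
    - [0.34,1,0,0,0,0,0]
    - [0.34,1,0,0,0,0,0]
    - [0.34,1,0,0,0,0,0]
    - [0.34,1,0,0,0,0,0]
    - [0.24,0.6,0,0,0,0,0]
    - [0.1,0.3,-0.3,0,0,0,0]
    - [0,0,-0.7,0,0,0,0]

```text
t: 23.2
tool_pos: [0.585, 0.1215, 0.1516]
tool_rot: [1.189, 2.903, 0.003]
contact_force: [-0.4, -0.0, -2.3]
opening: 0.0132
```

Emit:
carry_out:
  series:
    - [0,0,-0.9,0,0,0,0]
    - [0,0,-0.7,0,0,0,0]
    - [0,0,-0.4,0,0,0,0]
    - [0,0,0,0,0,0,0]
    - [0,0,0,0,0,0,0]

```text
t: 23.7
tool_pos: [0.5836, 0.1203, 0.1003]
tool_rot: [1.193, 2.906, 0.0]
contact_force: [0.1, 0.0, -1.5]
opening: 0.0134
```

```bash
python3 look.py p cartridge_grip,tray_floor wrist,side,top
```

```text
wrist cartridge_grip 0.7 [282.6 282.2] [0.6054 0.1038]
side cartridge_grip 0.79 [336.7 152.2] [0.5585 0.1508]
side tray_floor 0.67 [335.4 179.1] [0.5844 0.1286]
top cartridge_grip 0.9 [148.6 241.7] [0.5836 0.1345]
top tray_floor 0.81 [162.4 243.4] [0.5801 0.1232]
cartridge_grip [0.58510871 0.12015118 0.10872755] [array([-5.2, -5.5]), array([ 1.6, -0.9]), array([ 2.1, -0.8])]
tray_floor [0.58243691 0.12562123 0.00425342] [array([-1.4,  0.1]), array([-1.3, -1.2])]
t 24.15 tcp [0.5835 0.1206 0.1001] R [[-0.712, 0.702, 0.001], [0.702, 0.712, -0.0], [-0.0, 0.0, -1.0]] q [ 0.08  0.1   1.79 -0.    1.25 -0.71] F [ 0.3  0.1 -1.2] op 0.013472216039245099
```

View pics/p_wrist.png

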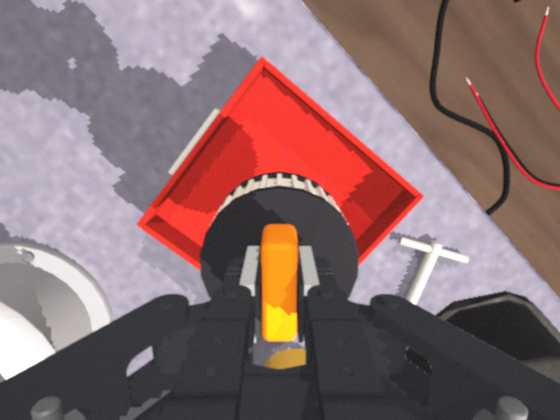

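View pics/p_side.png

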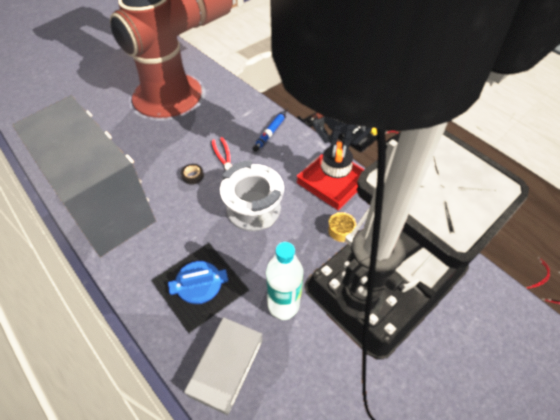

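The tray's outer corners are at (138,223), (262,58) and (421,195). Checking its centre from those.

```bash
python3 - <<'E'
from h import *
o=ctrl.get_obs();im=ctrl.get_image('wrist');C=cam(im,o)
P=[onz(C,p,.028) for p in((138,223),(262,58),(421,195))];print(np.round(P,4),(P[0]+P[2])/2,np.linalg.norm(P[0]-P[1]),np.linalg.norm(P[1]-P[2]))
E
```

```text
[[0.5248 0.0542 0.028 ]
 [0.5115 0.1806 0.028 ]
 [0.6375 0.1944 0.028 ]] [0.58110736 0.12432081 0.028     ] 0.12701208863994204 0.12670416544595084
```

Within 4 mm of centre. Lowering to about TCP z 0.047.

Emit:
carry_out:
  series:
    - [-0.08,0.12,-0.6,0,0,0,0]
    - [0,0,-0.6,0,0,0,0]
    - [0,0,-0.5,0,0,0,0]
    - [0,0,-0.2,0,0,0,0]
    - [0,0,-0.1,0,0,0,0]
    - [0,0,0,0,0,0,0]
    - [0,0,0,0,0,0,0]

```text
t: 24.9
tool_pos: [0.5819, 0.1236, 0.0504]
tool_rot: [1.192, 2.905, 0.001]
contact_force: [0.2, 0.5, -1.2]
opening: 0.013
```

Emit:
carry_out:
  series:
    - [0,0,-0.05,0,0,0,0]
    - [0,0,0,0,0,0,0]
    - [0,0,0,0,0,0,0]

```text
t: 25.2
tool_pos: [0.5815, 0.1235, 0.0489]
tool_rot: [1.193, 2.906, 0.0]
contact_force: [0.7, -0.3, -2.1]
opening: 0.013
```

Emit:
carry_out:
  series:
    - [0,0,-0.05,0,0,0,0]
    - [0,0,0,0,0,0,0]
    - [0,0,0,0,0,0,0]

```text
t: 25.5
tool_pos: [0.5812, 0.1235, 0.0472]
tool_rot: [-1.193, -2.906, 0.0]
contact_force: [-0.6, -0.5, -1.7]
opening: 0.013
```

Emit:
carry_out:
  series:
    - [0,0,-0.03,0,0,0,0]
    - [0,0,0,0,0,0,0]
    - [0,0,0,0,0,0,0]

```text
t: 25.8
tool_pos: [0.5815, 0.1236, 0.0471]
tool_rot: [1.193, 2.906, 0.0]
contact_force: [-2.0, 0.1, 3.2]
opening: 0.013
```

Emit:
carry_out:
  series:
    - [0,0,-0.03,0,0,0,0]
    - [0,0,0,0,0,0,0]
    - [0,0,0,0,0,0,0]

```text
t: 26.1
tool_pos: [0.5816, 0.1236, 0.0471]
tool_rot: [1.192, 2.906, 0.0]
contact_force: [-4.1, -0.4, 7.1]
opening: 0.0134
```

Emit:
carry_out:
  series:
    - [0,0,0.03,0,0,0,0]
    - [0,0,0,0,0,0,0.3]
    - [0,0,0,0,0,0,0.3]
    - [0,0,0,0,0,0,0.3]
    - [0,0,0.3,0,0,0,0.3]
    - [0,0,0.6,0,0,0,0.3]
    - [0,0,1,0,0,0,0.3]
    - [0,0,1,0,0,0,0.3]
    - [0,0,1,0,0,0,0.3]
    - [0,0,1,0,0,0,0.3]
    - [0,0,1,0,0,0,0.3]
    - [0,0,0.6,0,0,0,0.3]

```text
t: 27.3
tool_pos: [0.5825, 0.1237, 0.2133]
tool_rot: [1.191, 2.902, 0.004]
contact_force: [1.2, 0.1, 0.3]
opening: 0.0252
```

Emit:
carry_out:
  series:
    - [0,0,0.4,0,0,0,0.3]
    - [0,0,0,0,0,0,0.3]
    - [0,0,0,0,0,0,0.3]

```text
t: 27.6
tool_pos: [0.5809, 0.1235, 0.2181]
tool_rot: [-1.192, -2.905, 0.001]
contact_force: [-0.4, -0.6, -0.4]
opening: 0.0258
```

```bash
python3 look.py r cartridge_grip,tray_floor,cover_grip,mat_top,drink_bottle,wool_tin wrist,side,top
```

```text
wrist cartridge_grip 0.69 [282.6 185.6] [0.5831 0.1277]
wrist wool_tin 0.8 [287.2 301.7] [0.6946 0.0264]
side cartridge_grip 0.65 [331.9 167.5] [0.5856 0.105 ]
side tray_floor 0.81 [334.3 180.1] [0.5849 0.1241]
side cover_grip 0.75 [194.3 276.3] [ 0.6248 -0.3101]
side drink_bottle 0.9 [285.  304.8] [ 0.7458 -0.1917]
side wool_tin 0.79 [341.3 230.3] [0.6982 0.0279]
top cartridge_grip 0.78 [156.8 241.7] [0.5836 0.1199]
top cover_grip 0.95 [385.3 233.1] [ 0.5982 -0.2814]
top drink_bottle 0.95 [327.6 157.5] [ 0.7463 -0.1942]
top wool_tin 0.58 [379.7 235.8] [ 0.5943 -0.2942]
cartridge_grip [0.58187161 0.12203971 0.04902082] [array([-5.6, -0.5]), array([3. , 0.2]), array([0.8, 0.9])]
wool_tin [ 0.66783523 -0.08409859  0.08821156] [array([-100.8,  104.2]), array([-42.6,  -2.7]), array([-108.8,  -42.2])]
cover_grip [ 0.59680832 -0.29740052  0.04612151] [array([1.8, 0. ]), array([1.6, 1.1])]
drink_bottle [ 0.7462781  -0.19323673  0.00309658] [array([-0.4,  0. ]), array([-0.3, -0.3])]
t 28.65 tcp [0.5813 0.1235 0.2191] R [[-0.712, 0.702, 0.0], [0.702, 0.712, -0.0], [-0.0, 0.0, -1.0]] q [ 0.08 -0.01  1.7  -0.    1.45 -0.71] F [ 0.8  0.  -0.5] op 0.025501565278666483
```

View pics/r_wrist.png

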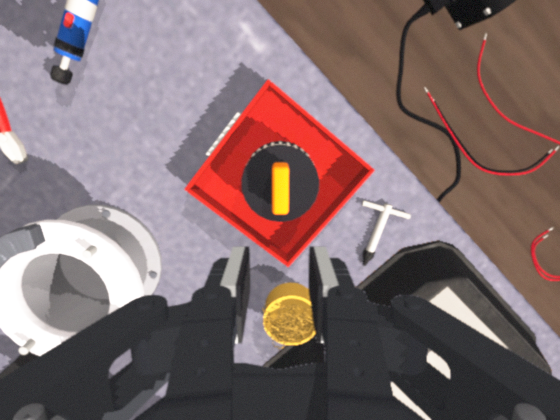

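View pics/r_side.png

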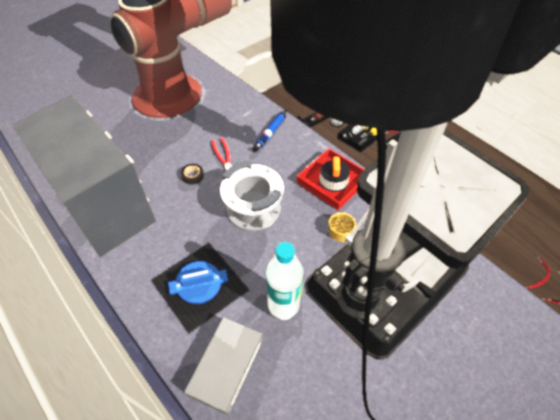

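View pics/r_top.png

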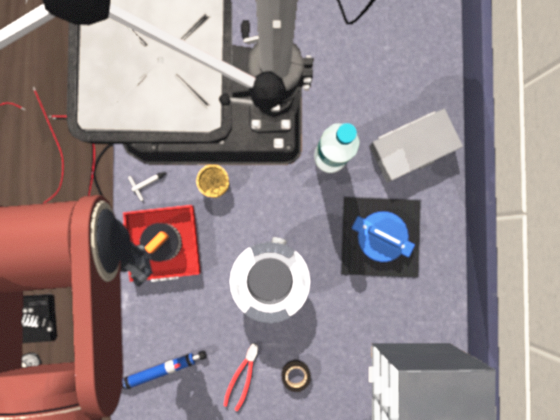

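The cartridge stands upright mid-tray (wrist view, 282,187). The cover is upright on the mat (top view, 385,236), the bystanders haven't moved, and the robot is touching nothing. Handing in.

```bash
python3 -c "
from station import ctrl
print(ctrl.finish_job())"
```

```text
the job is handed in; nothing more can be done
None
```

The job is done and handed in at about 29 s of the 64 s limit; no verdict was reported.

- **Cover:** I turned it about 74° anticlockwise, lifted it straight up and set it down grip upwards on the mat. It sits about 1–3 mm from the mat's centre.
- **Cartridge:** I lifted it out of the housing and lowered it into the red tray until it touched, then released it. It stands upright, about 2 mm from the tray's centre.
- **Last checks:** The final pictures show both parts standing as asked. The bottle and tin are where they were, within measuring error, and the gripper is about 17 cm above where it released the cartridge, touching nothing. The highest contact force I read was about 8 N.
- **Disagreements:**
  - In the last top picture the network reported the tin at the mat. I took that as a false report, because the tin shows unmoved in all three pictures and the wrist and side reports match its starting place.
  - The wrist camera's sideways calibration was about 1–2 mm off, so I centred on the finger midline in the pictures.

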